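Lock a relay in the bench tester and hold its job ticket pressed home

TASK

Test a glow-plug relay: drop the rectangular black relay into the socket pocket of the bench tester until it sits fully down, and swing the locking lever shut over it. Then slide the narrower of the two ticket holders down behind the lip of the rail on the tester's front and press it fully home against the sprung foot; the tester only runs while it is pressed, so do not let go: finish still holding it pressed home. Leave the other things on the bench where they are.

Things in the scene. Friction and masses are not known exactly. Their poses are not given: they have to be found in the camera images.
- relay: Black rectangular plastic relay, 40 (its x) x 30 (its y) x 52 mm high, upright on the bench, 90 g, thin bright band low round it. The top 2 mm is a smaller grey cap (30 x 20). Origin: centre of its underside, z up. Either way round fits; the lowest 15 mm goes into the pocket, so grip it above that.
- pocket (a point): Centre of the socket pocket's floor on the green tester (fixed box, 125 x 270 x 30 mm high). Floor 30 mm above the bench; pocket 45 (x) x 35 mm (y) inside, 15 mm deep, black walls 6 mm thick (rim 45 mm above bench; sloped lead-ins up to 53 mm at the two x ends). Axes are the tester's: x away from its front (the ticket rail runs along the front), y to its left seen from the robot, z up.
- lever (a joint): Locking lever's angle, rad: 0 = shut, steel bar over the pocket pointing to the tester's -x; grows to 1.9 as it swings open in the level plane (knob to the tester's +y, clockwise from above). Starts open at 1.3 to 1.75. Stays where left: light friction, 0.6 N at the knob. Bar 16 mm wide, 7 mm thick, underside 85.5 mm above the bench, 3.5 mm over a seated relay.
- pivot (a point): On the vertical axis of the locking lever, 88 mm above the bench, 52 mm behind (tester's +x) the centre of the pocket. Axes as the pocket's.
- knob (a point): Centre of the upright black knob (14 mm diameter, 32 mm high) on the end of the lever's bar, 86 mm from the pivot; this point is 108.5 mm above the bench and the knob's foot, the top of the bar, is 92.5 mm above it. Its x axis points along the bar to the pivot.
- holder: Narrower ticket holder: upright aluminium plate 6 (its x) x 72 (its y) x 55 mm high with paper ticket; on the middle of its top edge a grey grip tab 12 (x) x 34 (y) x 40 mm high; 95 mm high in all, 70 g. Origin: centre of its lower edge, 6 mm above the bench at first. Stands loosely in a wooden stand (60 x 76 x 24 mm, slot 8 mm wide, 18 deep); lift it out upwards. Either way round fits.
- channel (a point): Middle of the channel between aluminium lip (front) and shelf edge behind it, on the tester's front, level with the top of their straight part, 40 mm above the bench. 9 mm wide (tester's x), 80 mm long (tester's y) between end cheeks; takes the plate upright from above. Above this point both sides flare out to a mouth about 23 mm wide at 50 mm above the bench. Axes as the pocket's.
- foot (a joint): How far the brass sprung foot in the channel's bottom is pressed, m: 0 free (its top is 20 mm below point channel), 0.008 at its stop (28 mm below). The spring starts to give at about 4 N and needs about 10 N at the stop; it lifts the holder again if it is let go. Home is more than 0.006.
- wide_holder: The other ticket holder, to be left alone: the same but 104 mm wide, too wide for the channel, in a like stand.
- flasher: Leave alone: small round aluminium flasher can, 33 mm diameter, 38 mm high. Origin under its centre.
- nozzle: Leave alone: upright steel injector nozzle, 26 mm diameter, 60 mm high. Origin under its centre.
- fitting: Leave alone: brass fitting, 22 mm diameter, 36 mm high. Origin under its centre.
- jar: Leave alone: amber glass jar, 56 mm diameter, 70 mm high. Origin under its centre.
Things that resemble listed ones, but are neither listed nor needed, are in the scene too. Leave any orange look-alike of the holder alone.

How it is judged:
By the outcome, as a careful person would: the job done as asked, in the order asked, and still so for the second after the job is handed in, while the arm keeps its last pose, push and grip.
It also fails if it takes over 72 s, if anything falls off the work surface, if the arm or the gripper's body presses on something with over 40 N, if the wrist force passes 120 N, or if a joint passes its speed limit or range.

ROBOT

A 6-joint arm with a two-finger parallel gripper is mounted at the origin on the work surface. World frame = base frame: x ahead of the robot, y to its left, z up, the work surface at z = 0. Lengths are in m, angles in rad, forces in N, time in s.
With the tool pointing down it reaches from about 0.275 to 1 m from the base axis. Payload 8.4 kg.
Tool frame: the origin (TCP) lies at the very end of the fingers, on their centre line; the grasp point (between the pads) lies robot.grip_depth behind it (robot.grip_depth is the distance from the TCP to the grasp point, in m); z points along the fingers, y is the line along which they close (so a half turn about z gives the same grasp; the last joint's range is limited). The gripper opens to 85 mm and grips with 20 to 120 N. Pads are 22 mm wide; open, the fingers measure 114 mm over their backs; the gripper's body (76 mm by 85 mm) begins 54 mm behind the grasp point. The pads swing forward as they close: fully open they stand 13 mm farther back than shut.
Start: joints at [1.105, 0.353, 1.633, -0, 1.155, -0.002], TCP at [0.28, 0.559, 0.231] pointing down, gripper open.
Joint ranges: [-2.63, 2.63], [-0.92, 2.1], [0.06, 2.66], [-1.3, 4.44], [0, 2.69], [-3.02, 3.02]. Speed limits (rad/s): [2.22, 2.22, 2.79, 3.14, 3.14, 3.14].

INTERFACE

Orientations are given as a unit quaternion [w, x, y, z].
In Python, from cell import robot gives the robot as it stands.
- The arm moves only by the tool servo_tool, never from a script. Its argument "commands" is a list of rows, each a list of 3 entries, a list of its own where there are three numbers: the shift along the world's x, y, z in mm, then the turn about the world's z in degrees, then the closure, from 0 (fully open) to 1 (shut). In form: [[[x, y, z], yaw, grip], ...]. A call has 1 to 20 rows; each row shifts and turns the commanded pose from where the row before left it; what a row does not reach is not made up. A row lasts 1/8 s, in which the tool goes at most 62.5 mm and 10.7 degrees, less where a joint would pass 70% of its speed; a pose out of reach is approached as far as the arm can. A call is refused whole if a number of a shift passes 62.5 or a number of a turn 10.7, either way. A call with a gripper value outside its range is refused whole. The fingers move at their own pace and stop on an object; the grip force is fixed at half the most. Time passes only in rows, so rows that do not move let the fingers close. It gives the time, the measured TCP pose, the force, the opening and the grip force at its end, in the units of the state.
- robot.sense(): the state, without advancing time (a new reading comes with each control period).
- robot.read_camera(name): name is "side" or "top" or "wrist"; returns a dict with "image" (480x640x3 uint8, blue, green, red), "z_map" (480x640 float32, m along the optical axis (not along the pixel's ray), 0 where there is no reading), "K" (3x3 intrinsics, pixels), "xyz" and "rotation" of the camera in the world. Camera axes: x right, y down, z forward; pixel columns grow to the right and rows downward; lengths in m; the calibration is good to about 2 mm. A picture is of the moment at which its call begins.
- robot.job_done(): hands the job in; it is judged then, once.
Trained networks look in a picture, given as the dict that the camera call returned (one of the last four; its "shot" number tells which), for a name from the list of things; names that differ only in an ending like _2 or _b are one class to them, and where a whole thing is asked for, a point or a joint stands for the part that bears it (a point fixed in the world has none). Each returns a list of dicts, best first, with "conf" (0 to 1); they miss things now and then, are a little off and sometimes report something else, mostly with a low value. They report only what shows in the picture. A call takes as long as a camera call. They do not tell look-alikes from the thing itself.
- robot.outline_of(target, picture): "mask" (480x640 bool, what is visible of it) and "position" ([column, row] in pixels, amid what is visible of it).
- robot.place_of(target, picture): "position" ([column, row] in pixels: a listed point, or the origin of a listed thing).
The state is a dict: "time": time; "joint_positions": joint angles; "joint_vel": joint speeds; "joint_efforts": joint torques, N m; "eef_pos": TCP position; "tool_rot": TCP orientation; "force": force on the tool from outside, world axes, zero at the start; "torque": the same for the moment, N m; "opening": opening from 0.0 (shut) to 1.0 (fully open); "finger_force": force on a finger pad.
Only numpy, scipy, OpenCV 4.12 (cv2) and the standard library are available. Lean on these libraries where they do the work, as an engineer would, in place of code of your own. Each camera call takes 0.05 s, during which the arm holds its last target. There are 200 camera calls.

## Working session

There is one attempt and no reset: what is moved stays moved. The work goes in short steps, Python scripts to look and compute and a tool call to move; the robot and the scene stay as the last step left them, time stands still between calls to the robot, and variables do not carry over. Pictures are saved under pics/ and viewed, at most 10 in all, crops included, and the job is handed in when it is done.

Besides the shell and the picture viewer there is one more tool, called after "Emit:" as a command line: name --argument value ..., lists and objects as JSON in quotes. servo_tool: Moves the arm, as the interface text tells. Its arguments: {"type":"object","properties":{"commands":{"type":"array","items":{"type":"array"}}},"required":["commands"]}

```bash
mkdir -p pics; cat > h.py <<'E'
import numpy as np, cv2
from cell import robot
def world(p,u,v,z=None):
    K=np.array(p["K"]);R=np.array(p["rotation"]);t=np.array(p["xyz"])
    R=R if R.shape==(3,3) else None
    d=R@np.linalg.inv(K)@np.array([u,v,1.0])
    if z is None:
        s=p["z_map"][int(round(v)),int(round(u))]
    else: s=(z-t[2])/d[2]
    return t+s*d
def cloud(p):
    K=np.array(p["K"]);R=np.array(p["rotation"]);t=np.array(p["xyz"])
    v,u=np.mgrid[0:480,0:640]
    c=np.stack([u,v,np.ones_like(u)],-1)@np.linalg.inv(K).T*p["z_map"][...,None]
    return c@R.T+t
E
python3 - <<'E'
from h import *
s=robot.sense();print(s, robot.grip_depth)
ims=[]
for c in ["top","side"]:
    p=robot.read_camera(c);cv2.imwrite(f"pics/{c}0.png",p["image"]);print(c,p["xyz"],np.array(p["rotation"]).tolist(),p["K"][0])
    for n in ["relay","holder","wide_holder","pocket","pivot","knob","channel","lever","flasher"]:
        for f in ("place_of","outline_of"):
            try:r=getattr(robot,f)(n,p)
            except Exception as e: print(n,f,e);continue
            for q in r[:3]:
                u,v=q["position"];print(n,f[:3],round(q["conf"],2),[round(u),round(v)],np.round(world(p,u,v),3))
E
```

```text
{'time': 0.0, 'joint_positions': array([ 1.10457273e+00,  3.53653940e-01,  1.63414670e+00,  5.76887116e-06,
        1.15519530e+00, -2.39848799e-03]), 'joint_vel': array([ 0.0007583 ,  0.00063368, -0.00075588, -0.00018515, -0.00094025,
       -0.00202762]), 'joint_efforts': array([ 2.12960681e-04, -6.05242109e+01, -3.42064512e+01,  5.19861419e-05,
        9.31089395e-03, -5.81780640e-06]), 'eef_pos': array([0.27938839, 0.55853766, 0.23055269]), 'tool_rot': array([-1.65469334e-04,  2.29840373e-01,  9.73228088e-01, -6.81861337e-04]), 'force': array([0.48548836, 0.97402463, 0.01132843]), 'torque': array([-0.03619348,  0.0100167 , -0.01377414]), 'finger_force': 0.0, 'opening': 1.0035186617388563} 0.0187
top [ 0.44844334 -0.00855694  1.37731391] [0.02176059598555398, -0.7045586430343415, 0.7092315856496304, -0.010684236279304643] [569.1469504    0.         320.53797005]Traceback (most recent call last):
  File "<stdin>", line 11, in <module>
  File "h.py", line 6, in world
    d=R@np.linalg.inv(K)@np.array([u,v,1.0])
      ~^~~~~~~~~~~~~~~~~
ValueError: matmul: Input operand 0 does not have enough dimensions (has 0, gufunc core with signature (n?,k),(k,m?)->(n?,m?) requires 1)
```

Rotation is a quaternion; fix.

```bash
python3 - <<'E'
s=open('h.py').read()
s=s.replace("R=np.array(p[\"rotation\"])","R=Rot(p)").replace("    R=R if R.shape==(3,3) else None\n","").replace("from cell import robot","from cell import robot\nfrom scipy.spatial.transform import Rotation\ndef Rot(p):\n    return Rotation.from_quat(np.roll(p['rotation'],-1)).as_matrix()")
open('h.py','w').write(s)
E
python3 - <<'E'
from h import *
for c in ["top","side"]:
    p=robot.read_camera(c);cv2.imwrite(f"pics/{c}0.png",p["image"]);print(c,p["xyz"])
    for n in ["relay","holder","wide_holder","pocket","pivot","knob","channel"]:
        for f in ("place_of","outline_of"):
            try:r=getattr(robot,f)(n,p)
            except Exception as e: print(n,f,e);continue
            for q in r[:3]:
                u,v=q["position"];print(n,f[:3],round(q["conf"],2),[round(u),round(v)],np.round(world(p,u,v),3))
E
```

```text
top [ 0.44844334 -0.00855694  1.37731391]
relay pla 0.66 [183, 203] [0.549 0.335 0.048]
relay out 0.71 [210, 253] [0.429 0.272 0.041]
relay out 0.64 [150, 233] [0.478 0.417 0.034]
relay out 0.51 [181, 200] [0.554 0.339 0.05 ]
holder pla 0.57 [444, 219] [ 0.507 -0.287 -0.001]
holder pla 0.53 [438, 316] [ 0.276 -0.266  0.001]
holder pla 0.49 [442, 262] [ 0.407 -0.259  0.099]
holder out 0.78 [449, 217] [ 0.509 -0.283  0.07 ]
holder out 0.73 [445, 317] [ 0.285 -0.265  0.099]
holder out 0.72 [443, 262] [ 0.407 -0.262  0.102]
wide_holder pla 0.82 [450, 177] [ 0.607 -0.297  0.027]
wide_holder out 0.68 [456, 174] [ 0.613 -0.307  0.04 ]
pocket pla 0.86 [312, 202] [0.55  0.032 0.027]
pocket out 0.95 [341, 202] [ 0.549 -0.037  0.026]
pivot pla 0.91 [306, 178] [0.6   0.043 0.091]
pivot pla 0.54 [186, 199] [0.557 0.331 0.041]
pivot out 0.8 [342, 203] [ 0.547 -0.039  0.034]
knob pla 0.57 [272, 188] [0.573 0.118 0.129]
knob pla 0.21 [450, 176] [ 0.61  -0.296  0.025]
knob out 0.88 [290, 182] [0.59  0.081 0.093]
channel pla 0.8 [366, 226] [ 0.49  -0.094  0.042]
channel pla 0.69 [308, 179] [0.597 0.04
[... 435 characters left out ...]
  0.08 ]
holder out 0.93 [415, 349] [ 0.498 -0.299  0.064]
holder out 0.69 [302, 404] [ 0.287 -0.269  0.036]
wide_holder pla 0.82 [464, 342] [ 0.612 -0.312  0.023]
wide_holder out 0.72 [466, 326] [ 0.611 -0.309  0.064]
pocket pla 0.82 [336, 251] [0.541 0.017 0.043]
pocket out 0.95 [351, 273] [ 0.536 -0.05   0.031]
pivot pla 0.95 [356, 221] [0.602 0.032 0.093]
pivot pla 0.4 [461, 425] [ 0.487 -0.431  0.021]
pivot out 0.77 [355, 269] [ 0.551 -0.044  0.03 ]
knob pla 0.68 [328, 200] [0.579 0.111 0.112]
knob out 0.65 [336, 211] [0.586 0.089 0.093]
channel pla 0.81 [346, 292] [ 0.49  -0.098  0.04 ]
channel out 0.7 [353, 270] [ 0.546 -0.041  0.029]
channel out 0.63 [463, 418] [ 0.49  -0.429  0.035]
```

View pics/top0.png

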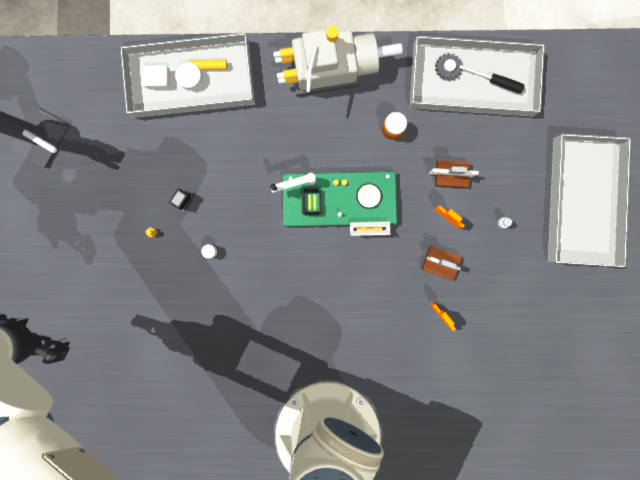

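View pics/side0.png

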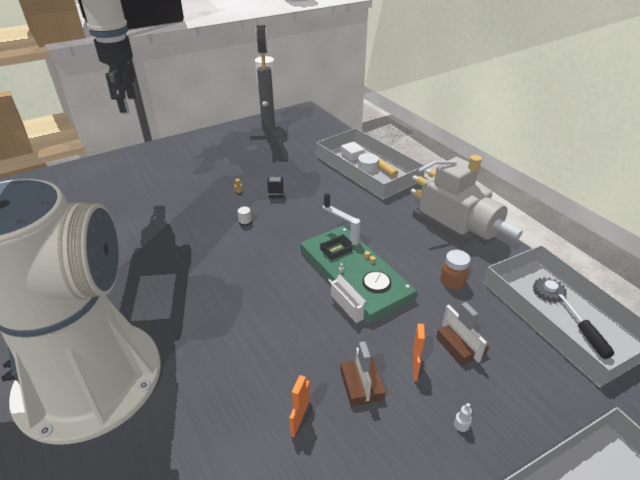

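Top view: the relay is the black block at (180,199). Holder candidates are orange (451,217) and orange (443,315), both look-alikes, aluminium in a stand at (443,263), and a wider aluminium one in a stand at (454,174). The one at (443,263) fits, being the narrower grey plate with a ticket. Next I confirm it in a crop and measure orientations.

```bash
python3 - <<'E'
from h import *
p=robot.read_camera("top");im=p["image"];C=cloud(p)
crop=np.hstack([cv2.resize(im[150:340,410:500],(284,600),interpolation=cv2.INTER_CUBIC),cv2.resize(cv2.imread("pics/side0.png")[290:450,280:500],(500,364)).copy() if 0 else cv2.copyMakeBorder(cv2.resize(cv2.imread("pics/side0.png")[290:450,280:500],(500,364)),0,236,0,0,cv2.BORDER_CONSTANT)])
cv2.imwrite("pics/crop1.png",crop)
def rect(m,name):
    q=C[m][:,:2]
    (c,s,a)=cv2.minAreaRect((q*1000).astype(np.float32)); print(name,m.sum(),np.round(c,1),np.round(s,1),round(a,1),"med z",np.median(C[m][:,2]).round(4),"mean",q.mean(0).round(4))
x,y,z=C[...,0],C[...,1],C[...,2]
b,g,r=[im[...,i].astype(int) for i in range(3)]
def box(cx,cy,d): return (abs(x-cx)<d)&(abs(y-cy)<d)
gm=(g>r+25)&(g>b+10)&(abs(z-.03)<.01)&(x>.45)&(x<.65)&(y>-.25)&(y<.15)
gm=cv2.morphologyEx(gm.astype(np.uint8),cv2.MORPH_OPEN,np.ones((2,2)))>0
rect(gm,"tester")
rect(box(.554,.337,.05)&(z>.04),"relay")
rect(box(.407,-.262,.06)&(z>.08),"holder tab")
rect(box(.407,-.262,.06)&(z>.045),"holder all")
rect(box(.407,-.262,.07)&(z>.012)&(z<.035),"stand")
rect((x>.55)&(x<.63)&(y>.0)&(y<.15)&(z>.08),"lever")
rect((x>.55)&(x<.63)&(y>.0)&(y<.15)&(z>.115),"knob")
rect((x>.46)&(x<.52)&(y>-.16)&(y<-.03)&(z>.037),"rail")
E
```

```text
tester 4653 [533.  -36.4] [168.2 273.5] 0.9 med z 0.0305 mean [ 0.552  -0.0358]
relay 233 [557.8 345.7] [31.8 40.4] 57.3 med z 0.0504 mean [0.5578 0.3452]
holder tab 94 [ 402.8 -273.6] [34. 12.] 69.6 med z 0.1006 mean [ 0.4031 -0.2722]
holder all 146 [ 402.8 -273.6] [72.3 12.1] 69.5 med z 0.0987 mean [ 0.4041 -0.2691]
stand 696 [ 402.9 -273. ] [77.3 60.3] 70.7 med z 0.0246 mean [ 0.4032 -0.271 ]
lever 345 [588.   73.8] [ 20.  104.4] 17.7 med z 0.0929 mean [0.5886 0.0738]
knob 34 [576.6 117. ] [11.6 12.5] 87.4 med z 0.1243 mean [0.5768 0.1165]
rail 367 [494.6 -89.8] [ 49.3 117.2] 0.2 med z 0.0472 mean [ 0.4862 -0.102 ]
```

View pics/crop1.png

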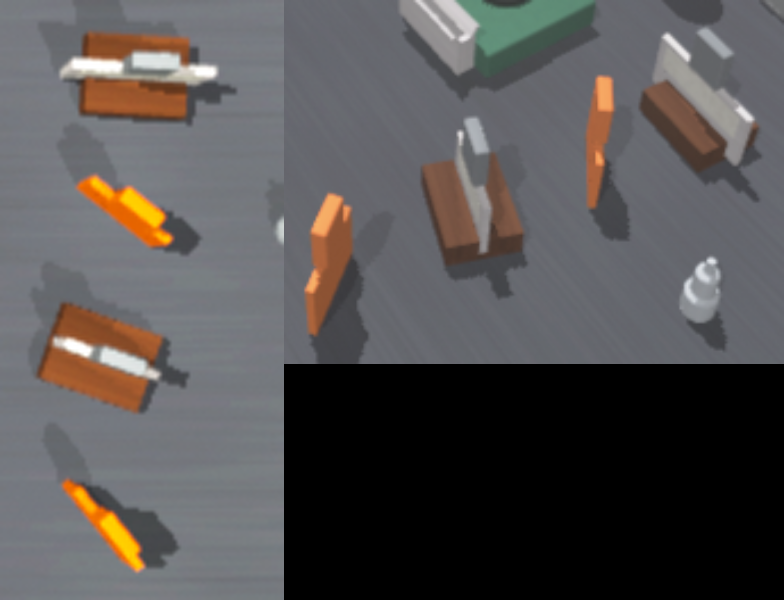

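The crop confirms it: the holder is the grey narrow plate in the stand at crop (100,355), with orange look-alikes at (120,210) and (100,520) and the wide one at the top (140,70). Moving above the relay, tool y turned to 57.3°.

Emit:
servo_tool --commands '[[[40, -30, 0], -1, 0], [[40, -30, 0], -1, 0], [[40, -31, 0], -1, 0], [[40, -30, 0], -1, 0], [[40, -31, -5], -1, 0], [[40, -31, -10], -1.1, 0], [[38.5, -30, -15], 0, 0], [[0, 0, 0], 0, 0]]'

```text
time: 2.65
eef_pos: [0.5598, 0.3433, 0.1998]
tool_rot: [-0.0, 0.283, 0.959, -0.001]
force: [0.2, 0.3, 0.5]
opening: 1.001
finger_force: 0.0
```

```bash
python3 - <<'E'
from h import *
s=robot.sense();print(s["time"],s["eef_pos"],s["tool_rot"],s["force"],s["joint_positions"])
p=robot.read_camera("wrist");cv2.imwrite("pics/w1.png",p["image"]);print(p["xyz"]);C=cloud(p)
x,y,z=[C[...,i] for i in range(3)]
def rect(m,n):
    q=C[m];c,s_,a=cv2.minAreaRect((q[:,:2]*1000).astype(np.float32));print(n,m.sum(),np.round(c,1),np.round(s_,1),round(a,1),np.percentile(q[:,2],[5,50,95]).round(4))
B=(abs(x-.558)<.04)&(abs(y-.345)<.04)
rect(B&(z>.045)&(z<.058),"top");rect(B&(z>.0515)&(z<.058),"cap")
rect(B&(z>.015)&(z<.058),"all")
E
```

```text
2.65 [0.55983569 0.34330638 0.19982726] [-3.39055566e-04  2.82991244e-01  9.59122039e-01 -8.69382958e-04] [0.23915061 0.34180898 0.48968867] [ 5.48151057e-01  4.31431013e-01  1.58897869e+00 -7.36910101e-04
  1.12292717e+00 -4.48502496e-01]
[0.50103702 0.38303429 0.34284158]
top 1607 [560.5 348.4] [29.7 39.6] 56.4 [0.0489 0.0513 0.0533]
cap 744 [559.9 348.4] [24.9 35.8] 60.2 [0.0516 0.0524 0.0536]
all 1782 [560.4 348.4] [29.9 39.7] 57.0 [0.0324 0.051  0.0532]
```

View pics/w1.png

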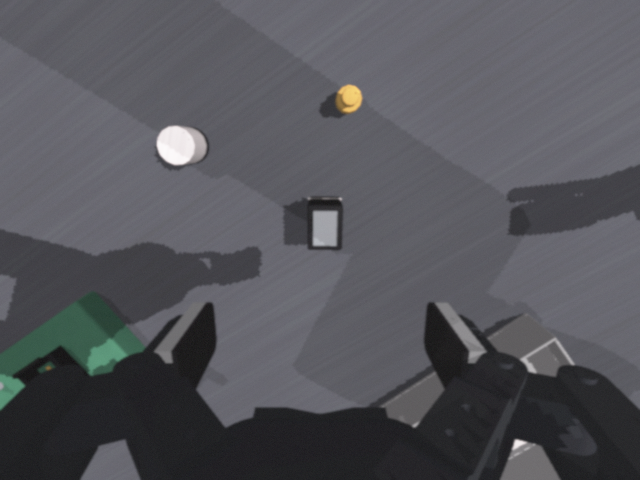

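The wrist view shows the relay at (324,228), centred between the fingers and aligned with them. Descending and gripping.

Emit:
servo_tool --commands '[[[0, 3.5, -40], 0, 0], [[0, 0, -50], 0, 0], [[0, 0, -50], 0, 0], [[0, 0, -39], 0, 0], [[0, 0, 0], 0, 0], [[0, 0, 0], 0, 0.3], [[0, 0, 0], 0, 0.7], [[0, 0, 0], 0, 1], [[0, 0, 0], 0, 1], [[0, 0, 0], 0, 1]]'

```text
time: 3.95
eef_pos: [0.5589, 0.35, 0.024]
tool_rot: [0.001, 0.281, 0.96, 0.001]
force: [-2.4, -0.2, 8.5]
opening: 0.34
finger_force: 60.1
```

Emit:
servo_tool --commands '[[[0, 0, 50], 0, 1], [[0, 0, 60], 0, 1], [[0, -30, 60], 4, 1], [[-1, -45, 30], 5, 1], [[-1, -45, 0], 5, 1], [[-2, -45, 0], 5, 1], [[-2, -45, 0], 5, 1], [[-2, -45, 0], 5, 1], [[-2, -40, 0], 4.7, 1], [[0, -19, 0], 0, 1], [[0, 0, 0], 0, 1]]'

```text
time: 5.32
eef_pos: [0.5482, 0.0368, 0.2186]
tool_rot: [0.0, -0.007, 1.0, 0.0]
force: [-0.6, 0.4, -0.5]
opening: 0.343
finger_force: 59.8
```

```bash
cat > m.py <<'E'
from h import *
s=robot.sense();q=s["tool_rot"];print(s["time"],s["eef_pos"],"tooly",2*np.degrees(np.arctan2(q[2],q[1]))-90,q,s["force"],s["opening"])
def rect(C,m,n):
    if m.sum()<5: print(n,m.sum());return
    q=C[m];c,s_,a=cv2.minAreaRect((q[:,:2]*1000).astype(np.float32));print(n,m.sum(),np.round(c,1),np.round(s_,1),round(a,1),np.percentile(q[:,2],[5,50,95]).round(4))
def dets(p,names):
    for n in names:
        for q in robot.place_of(n,p)[:2]:
            u,v=q["position"];print(n,round(q["conf"],2),[round(u),round(v)],np.round(world(p,u,v),4),{k:np.round(world(p,u,v,zz)[:2],4).tolist() for k,zz in dict(pocket=.030,pivot=.088,knob=.1085,channel=.040).items() if k==n})
E
python3 - <<'E'
from m import *
p=robot.read_camera("wrist");cv2.imwrite("pics/w2.png",p["image"]);C=cloud(p);np.save("w2.npy",C)
dets(p,["pocket","pivot","knob","channel"])
x,y,z=[C[...,i] for i in range(3)]
rect(C,(abs(x-.548)<.04)&(abs(y-.036)<.035)&(z>.040)&(z<.056),"rim")
rect(C,(abs(x-.555)<.1)&(y>-.25)&(y<.13)&(z>.025)&(z<.034),"tester")
rect(C,(abs(x-.58)<.04)&(y>0)&(y<.15)&(z>.085)&(z<.1),"bar")
rect(C,(abs(x-.58)<.04)&(y>.05)&(y<.15)&(z>.118)&(z<.13),"knob")
p=robot.read_camera("top");dets(p,["pocket","pivot","knob","channel"])
p=robot.read_camera("side");dets(p,["pocket","pivot","knob","channel"])
E
```

```text
5.325 [0.54824587 0.03676523 0.21859043] tooly 90.82881889689699 [ 3.18477564e-04 -7.23274584e-03  9.99973785e-01  1.21081328e-04] [-0.55088269  0.37595326 -0.51774834] 0.34254463858605766
pocket 0.78 [314, 221] [0.5499 0.0322 0.0296] {'pocket': [0.5499, 0.0322]}
pocket 0.5 [149, 363] [ 0.5369 -0.0091  0.2769] {'pocket': [0.7091, -0.1436]}
pivot 0.24 [427, 281] [0.573  0.1163 0.1231] {'pivot': [0.5869, 0.128]}
knob 0.94 [423, 280] [0.5739 0.1145 0.1187] {'knob': [0.5779, 0.1177]}
channel 0.77 [160, 151] [ 0.4876 -0.1125  0.0197] {'channel': [0.487, -0.1036]}
rim 1607 [549.3  34.5] [60.3 47.1] 0.8 [0.0435 0.0458 0.0528]
tester 26574 [550.7 -73.2] [142. 356.] 1.0 [0.029  0.0303 0.0315]
bar 1118 [584.9  97.4] [16.5 58.1] 15.7 [0.0896 0.0926 0.0942]
knob 323 [579.2 117.7] [13.1 13.5] 33.0 [0.1195 0.1243 0.1255]
pocket 0.63 [310, 204] [0.5061 0.0188 0.5726] {'pocket': [0.545, 0.0372]}
channel 0.83 [372, 228] [ 0.487  -0.1086  0.0225] {'channel': [0.4865, -0.1073]}
pocket 0.93 [335, 248] [0.553  0.0401 0.0296] {'pocket': [0.5528, 0.0397]}
pocket 0.31 [355, 219] [0.6053 0.0375 0.094 ] {'pocket': [0.6575, 0.1073]}
pivot 0.88 [356, 220] [0.6054 0.0362 0.0914] {'pivot': [0.6082, 0.04]}
knob 0.64 [327, 199] [0.5761 0.1095 0.1166] {'knob': [0.5826, 0.1196]}
channel 0.9 [346, 292] [ 0.4916 -0.0961  0.0373] {'channel': [0.49, -0.0982]}
channel 0.68 [460, 343] [ 0.6027 -0.3108  0.026 ] {'channel': [0.5924, -0.3179]}
```

View pics/w2.png

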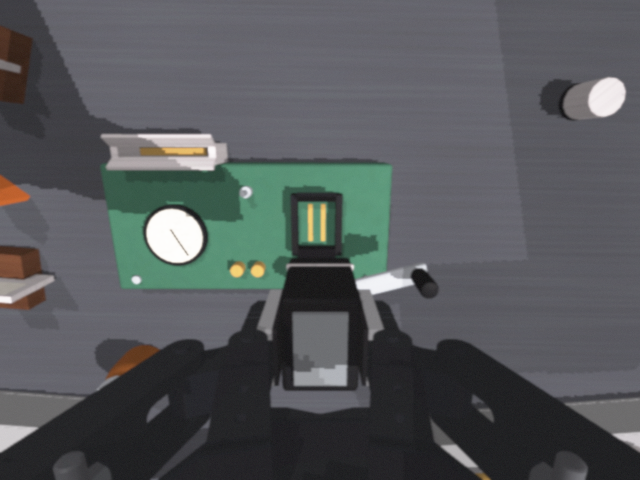

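The pocket rim is at about (317,224), the held relay at (320,325) square between the pads, the knob at (425,282), and the channel at (165,151). Next I measure the held relay in the same picture.

```bash
python3 - <<'E'
from m import *
C=np.load("w2.npy");x,y,z=[C[...,i] for i in range(3)]
B=(abs(x-.548)<.035)&(abs(y-.036)<.013)
rect(C,B&(z>.235)&(z<.255),"relaytop")
rect(C,B&(z>.2475)&(z<.255),"cap")
rect(C,B&(z>.19)&(z<.255),"all")
R=(abs(x-.548)<.045)&(abs(y-.036)<.04)
rect(C,R&(z>.050)&(z<.056),"leadins")
rect(C,R&(z>.043)&(z<.0475),"rim45")
rect(C,R&(z>.026)&(z<.034)&(abs(x-.549)<.021)&(abs(y-.0345)<.0165),"floor")
# profile along x at centre
u=R&(abs(y-.0345)<.004)&(z<.06);o=np.argsort(x[u]);print(np.c_[x[u][o],z[u][o]][::6].round(4).tolist())
E
```

```text
6.075 [0.54809826 0.03755979 0.21818925] tooly 91.02683190328355 [ 8.42025536e-06 -8.96067887e-03  9.99959852e-01 -1.49783393e-06] [ 0.78080523  0.21776938 -1.5095429 ] 0.33305823642950416
relaytop 7176 [551.3  36.1] [40.7 26. ] 0.3 [0.24   0.2462 0.2477]
cap 644 [551.3  35.6] [29.8 24.8] 0.9 [0.2475 0.2478 0.2538]
all 8992 [551.3  36.1] [40.7 26. ] 0.3 [0.2095 0.2453 0.2477]
leadins 382 [549.3  34.3] [60.3 34.4] 0.7 [0.0503 0.0519 0.0538]
rim45 1009 [551.1  34.6] [56.7 47.1] 0.8 [0.0441 0.0453 0.0469]
floor 1377 [550.6  34.4] [38.6 32.9] 0.8 [0.0293 0.0304 0.0317]
[[0.5037, 0.0302], [0.5038, 0.0303], [0.5047, 0.0305], [0.5055, 0.0313], [0.5064, 0.0308], [0.5065, 0.03], [0.5074, 0.0299], [0.5083, 0.0308], [0.5091, 0.0315], [0.5093, 0.0304], [0.5101, 0.0303], [0.511, 0.0312], [0.5119, 0.0311], [0.5121, 0.0289], [0.5129, 0.0305], [0.5137, 0.0308], [0.5146, 0.0319], [0.5148, 0.0293], [0.5156, 0.0305], [0.5165, 0.0305], [0.5174, 0.0311], [0.5176, 0.0299], [0.5185, 0.0301], [0.5192, 0.0519], [0.5193, 0.0302], [0.5194, 0.0507], [0.5201, 0.0518], [0.5203, 0.0303], [0.5204, 0.0503], [0.5209,
[... 923 characters left out ...]
0302], [0.5576, 0.031], [0.558, 0.0291], [0.5587, 0.0303], [0.5597, 0.0307], [0.5605, 0.0309], [0.5611, 0.0288], [0.562, 0.0295], [0.5627, 0.0302], [0.5636, 0.0306], [0.5638, 0.03], [0.5647, 0.0303], [0.5655, 0.0309], [0.5666, 0.0307], [0.5671, 0.029], [0.5678, 0.0299], [0.5687, 0.0305], [0.5697, 0.0307], [0.5702, 0.0287], [0.5709, 0.0298], [0.5718, 0.0304], [0.5727, 0.0306], [0.5729, 0.0298], [0.5733, 0.0452], [0.5735, 0.0312], [0.5735, 0.0413], [0.5736, 0.0413], [0.5736, 0.0344], [0.5738, 0.0338], [0.5743, 0.0454], [0.5747, 0.0471], [0.575, 0.0461], [0.5755, 0.0476], [0.576, 0.0494], [0.5767, 0.0501], [0.5771, 0.0489], [0.5776, 0.0503], [0.5781, 0.0518], [0.5787, 0.0527], [0.5791, 0.0516]]
```

Pocket centre is (0.551, 0.0345). The held relay is at x 0.5513 and y about 0.037, so shift y by −2.5 mm. Descending to just above the rim, then in.

Emit:
servo_tool --commands '[[[0, -2.5, -40], 0, 1], [[0, 0, -50], 0, 1], [[0, 0, -40], 0, 1], [[0, 0, -8], 0, 1], [[0, 0, 0], 0, 1]]'

```text
time: 6.7
eef_pos: [0.5484, 0.035, 0.0806]
tool_rot: [-0.0, -0.009, 1.0, 0.0]
force: [0.5, 0.3, 0.0]
opening: 0.341
finger_force: 59.7
```

Emit:
servo_tool --commands '[[[0, 0, -6], 0, 1], [[0, 0, -6], 0, 1], [[0, 0, -6], 0, 1], [[0, 0, 0], 0, 1]]'

```text
time: 7.2
eef_pos: [0.5478, 0.035, 0.0618]
tool_rot: [-0.0, -0.009, 1.0, -0.0]
force: [1.0, 0.7, -0.6]
opening: 0.337
finger_force: 59.7
```

Emit:
servo_tool --commands '[[[0, 0, -4], 0, 1], [[0, 0, -4], 0, 1], [[0, 0, -2], 0, 1], [[0, 0, 0], 0, 1]]'

```text
time: 7.7
eef_pos: [0.5482, 0.035, 0.0539]
tool_rot: [0.0, -0.009, 1.0, -0.0]
force: [-7.3, -1.6, 25.4]
opening: 0.341
finger_force: 63.0
```

Contact at z 0.0539, as expected for seated. Release and rise.

Emit:
servo_tool --commands '[[[0, 0, 1], 0, 0.6], [[0, 0, 0], 0, 0.4], [[0, 0, 0], 0, 0.3], [[0, 0, 0], 0, 0.3], [[0, 0, 40], 0, 0.3], [[0, 0, 50], 0, 0.3], [[0, 0, 50], 0, 0.3], [[0, 0, 0], 0, 0.3]]'

```text
time: 8.7
eef_pos: [0.5506, 0.0352, 0.1971]
tool_rot: [0.004, -0.009, 1.0, 0.0]
force: [-0.0, -0.7, 0.5]
opening: 0.703
finger_force: 0.0
```

```bash
python3 - <<'E'
from m import *
p=robot.read_camera("wrist");cv2.imwrite("pics/w3.png",p["image"]);C=cloud(p)
x,y,z=[C[...,i] for i in range(3)]
R=(abs(x-.551)<.03)&(abs(y-.0345)<.025)
rect(C,R&(z>.075)&(z<.1),"relay top");rect(C,R&(z>.081)&(z<.1),"cap")
# planarity/tilt of the cap
m=R&(z>.0785)&(z<.09);q=C[m];A=np.c_[q[:,:2]-q[:,:2].mean(0),np.ones(len(q))];print(np.linalg.lstsq(A,q[:,2],rcond=None)[0])
rect(C,(abs(x-.58)<.04)&(y>.06)&(y<.16)&(z>.118)&(z<.13),"knob")
rect(C,(abs(x-.58)<.05)&(y>0)&(y<.15)&(z>.0885)&(z<.1),"bar")
dets(p,["knob","pivot"])
E
```

```text
8.7 [0.55061498 0.03520557 0.19707241] tooly 91.02971198718427 [ 3.62274174e-03 -8.98575220e-03  9.99953047e-01  1.90603587e-04] [-0.03575198 -0.72912859  0.50228169] 0.7032183656099603
relay top 1994 [551.5  36.2] [40.4 29.7] 0.4 [0.0789 0.0813 0.0832]
cap 1076 [551.7  35.4] [38.1 27. ] 1.8 [0.0812 0.0822 0.0834]
[ 0.00643748 -0.00044864  0.08125684]
knob 377 [578.8 117.5] [12.9 13.3] 7.9 [0.1195 0.1244 0.1257]
bar 2570 [592.4  75.8] [ 20.5 103.5] 14.7 [0.0902 0.0926 0.0939]
knob 0.97 [436, 289] [0.573  0.1142 0.1218] {'knob': [0.5787, 0.119]}
knob 0.46 [318, 221] [0.537  0.0352 0.083 ] {'knob': [0.5312, 0.0352]}
pivot 0.63 [596, 95] [0.439  0.2641 0.0224] {'pivot': [0.4473, 0.2168]}
pivot 0.56 [321, 303] [0.599  0.0381 0.0931] {'pivot': [0.6014, 0.0381]}
```

View pics/w3.png

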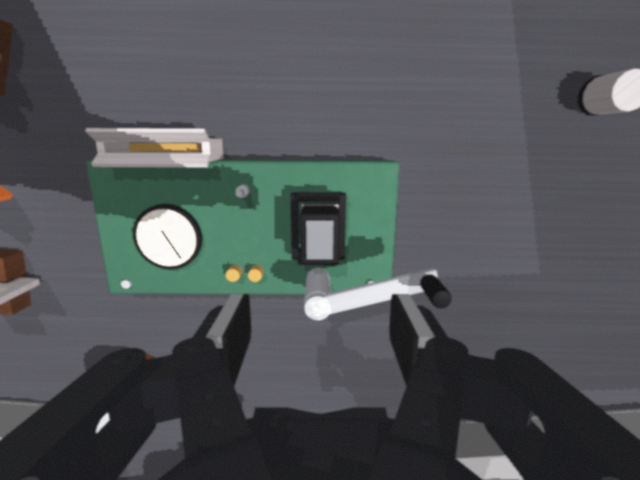

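The relay is down in the pocket: its cap is at (320,240) and z 0.082, level. The knob is at (436,290) with θ ≈ 1.30 rad. Next I grip the knob and swing it along the arc about (0.603, 0.035).

Emit:
servo_tool --commands '[[[14, 41, 0], 0, 0.45], [[14, 41, 0], 0, 0.45], [[0, 0, -40], 0, 0.45], [[0, 0, -40], 0, 0.45], [[0, 0, -17], 0, 0.45], [[0, 0, 0], 0, 0.45]]'

```text
time: 9.6
eef_pos: [0.5749, 0.1167, 0.0945]
tool_rot: [-0.002, -0.009, 1.0, -0.0]
force: [0.5, -0.6, 0.4]
opening: 0.551
finger_force: 0.0
```

Emit:
servo_tool --commands '[[[0, 0, 0], 0, 0.7], [[0, 0, 0], 0, 1], [[0, 0, 0], 0, 1], [[0, 0, 0], 0, 1]]'

```text
time: 10.1
eef_pos: [0.5772, 0.117, 0.0977]
tool_rot: [0.001, -0.009, 1.0, 0.0]
force: [-0.2, -1.9, 7.6]
opening: 0.143
finger_force: 58.8
```

```bash
python3 - <<'E'
from m import *
P=np.array([.603,.0352]);e=s["eef_pos"][:2]
r=np.linalg.norm(e-P);a0=np.arctan2(*(e-P)[::-1]);print("r",r,"ang",np.degrees(a0))
a=np.linspace(a0,np.radians(180.8),10);pts=P+.086*np.c_[np.cos(a),np.sin(a)];pts[0]=e
print(np.round(np.diff(pts,axis=0)*1000,1).tolist())
E
```

```text
10.1 [0.57718647 0.11695028 0.0976556 ] tooly 91.02985356798317 [ 1.33272872e-03 -8.98703881e-03  9.99958726e-01  5.69298415e-05] [-0.20174666 -1.86566379  7.61298754] 0.14262687218795755
r 0.08572891649454333 ang 107.52406858133155
[[-11.4, -4.2], [-10.6, -6.1], [-9.6, -7.5], [-8.5, -8.8], [-7.1, -9.9], [-5.7, -10.8], [-4.1, -11.5], [-2.4, -12.0], [-0.7, -12.2]]
```

Emit:
servo_tool --commands '[[[-11.4, -4.2, 2], 0, 1], [[-10.6, -6.1, 0], 0, 1], [[-9.6, -7.5, 0], 0, 1], [[-8.5, -8.8, 0], 0, 1], [[-7.1, -9.9, 0], 0, 1], [[-5.7, -10.8, 0], 0, 1], [[0, 0, 0], 0, 1]]'

```text
time: 10.98
eef_pos: [0.5169, 0.07, 0.0976]
tool_rot: [-0.005, -0.008, 1.0, 0.001]
force: [-17.7, 8.5, 9.6]
opening: 0.143
finger_force: 61.2
```

Emit:
servo_tool --commands '[[[-4.1, -11.5, 0], 0, 1], [[-2.4, -12, 0], 0, 1], [[-0.7, -12, 0], 0, 1], [[0, 0, 0], 0, 1]]'

```text
time: 11.48
eef_pos: [0.5105, 0.0334, 0.0975]
tool_rot: [-0.005, -0.009, 1.0, -0.0]
force: [-13.4, 0.6, 7.5]
opening: 0.14
finger_force: 61.6
```

Emit:
servo_tool --commands '[[[2, -2, 0], 0, 1], [[1, -1, 0], 0, 1], [[0, 0, 0], 0, 1]]'

```text
time: 11.85
eef_pos: [0.5105, 0.0326, 0.0974]
tool_rot: [-0.008, -0.008, 1.0, 0.001]
force: [-25.1, 12.7, 17.3]
opening: 0.144
finger_force: 62.9
```

At the stop (12.7 N). Release, rise and look.

Emit:
servo_tool --commands '[[[-2, 1, 0], 0, 0.8], [[0, 0, 0], 0, 0.6], [[0, 0, 0], 0, 0.5], [[0, 0, 30], 0, 0.5], [[0, 0, 50], 0, 0.5], [[0, 0, 50], 0, 0.5], [[0, 0, 0], 0, 0.5]]'

```text
time: 12.72
eef_pos: [0.5197, 0.0322, 0.2322]
tool_rot: [0.004, -0.009, 1.0, 0.0]
force: [-0.3, 0.1, -0.7]
opening: 0.501
finger_force: 0.0
```

```bash
python3 - <<'E'
from m import *
p=robot.read_camera("wrist");cv2.imwrite("pics/w4.png",p["image"]);C=cloud(p)
x,y,z=[C[...,i] for i in range(3)]
rect(C,(abs(x-.515)<.04)&(abs(y-.035)<.04)&(z>.118)&(z<.13),"knob")
rect(C,(abs(x-.56)<.08)&(abs(y-.035)<.03)&(z>.0885)&(z<.1),"bar")
rect(C,(abs(x-.551)<.03)&(abs(y-.0345)<.025)&(z>.075)&(z<.0845),"relay top")
L=(x>.46)&(x<.525)&(y>-.16)&(y<-.04)
rect(C,L&(z>.044)&(z<.055),"rail");rect(C,L&(z>.01)&(z<.027),"foot")
dets(p,["channel","knob"])
p=robot.read_camera("top");C=cloud(p);x,y,z=[C[...,i] for i in range(3)]
rect(C,(abs(x-.56)<.1)&(abs(y-.035)<.05)&(z>.0885)&(z<.1),"bar top")
E
```

```text
12.725 [0.51971054 0.03216958 0.23220191] tooly 91.01466611738317 [ 3.88842459e-03 -8.85444953e-03  9.99953227e-01  1.49059342e-04] [-0.28132201  0.12842932 -0.66905514] 0.5009152153500179
knob 290 [516.9  34.2] [13.4 13.4] 14.5 [0.1208 0.1245 0.1258]
bar 1776 [561.2  35.3] [ 19.7 104.5] 89.8 [0.0911 0.0926 0.0939]
relay top 655 [551.2  35.9] [40.  29.9] 0.7 [0.0784 0.0804 0.0827]
rail 1734 [ 487.7 -101.3] [29.3 92.8] 1.0 [0.0445 0.0492 0.0517]
foot 661 [486.2 -90.8] [102.5  18.3] 86.7 [0.013  0.0201 0.0258]
channel 0.93 [173, 181] [ 0.4897 -0.1129  0.0199] {'channel': [0.4873, -0.1047]}
knob 0.97 [322, 230] [0.5118 0.0347 0.1231] {'knob': [0.5155, 0.0349]}
bar top 0
```

View pics/w4.png

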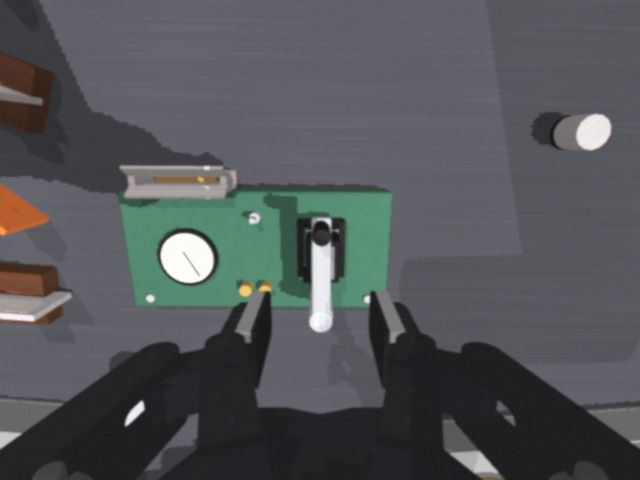

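The lever is shut: the knob is at (321,232), world (0.517, 0.034) as expected, with the bar along −x over the relay. Next, the holder.

Emit:
servo_tool --commands '[[[-8, -25, 0], -10.1, 0.5], [[-11, -28, 0], -10.1, 0.5], [[-11, -28, 0], -10.1, 0.5], [[-11, -28, 0], -10.1, 0.5], [[-11, -28, 0], -10.1, 0.5], [[-11, -28, 0], -10.1, 0.5], [[-11, -28, 0], -10.1, 0.5], [[-11, -28, 0], -10.1, 0.5], [[-11, -28, 0], -10.1, 0.5], [[-11, -28, 0], -10.1, 0.5], [[-10, -29, 0], -10.4, 0.5], [[0, 0, 0], 0, 0.5]]'

```text
time: 14.42
eef_pos: [0.3988, -0.2747, 0.2267]
tool_rot: [-0.001, 0.822, 0.57, -0.001]
force: [-1.3, 0.6, 0.0]
opening: 0.498
finger_force: 0.0
```

```bash
python3 - <<'E'
from m import *
p=robot.read_camera("wrist");cv2.imwrite("pics/w5.png",p["image"]);C=cloud(p)
x,y,z=[C[...,i] for i in range(3)]
B=(abs(x-.403)<.06)&(abs(y+.273)<.06)
rect(C,B&(z>.09)&(z<.112),"tab");rect(C,B&(z>.055)&(z<.112),"all");rect(C,B&(z>.018)&(z<.028),"stand")
print(robot.sense()["joint_positions"])
E
```

```text
14.425 [ 0.3988235  -0.27473517  0.22669615] tooly -20.554610293089638 [-1.14620975e-03  8.21917812e-01  5.69604663e-01 -5.69324794e-04] [-1.27952789  0.62081755  0.02271429] 0.4984019446429207
tab 650 [ 405.1 -271.5] [33.3 11.2] 69.5 [0.0993 0.1012 0.1024]
all 929 [ 404.9 -272.1] [72.  11.2] 69.7 [0.0608 0.1007 0.1023]
stand 3686 [ 404.8 -271.6] [76.5 60.1] 69.8 [0.0232 0.0244 0.0256]
[-6.04476550e-01  1.38382236e-01  1.92958716e+00  2.37036706e-04
  1.07626607e+00 -2.49025232e-01]
```

View pics/w5.png

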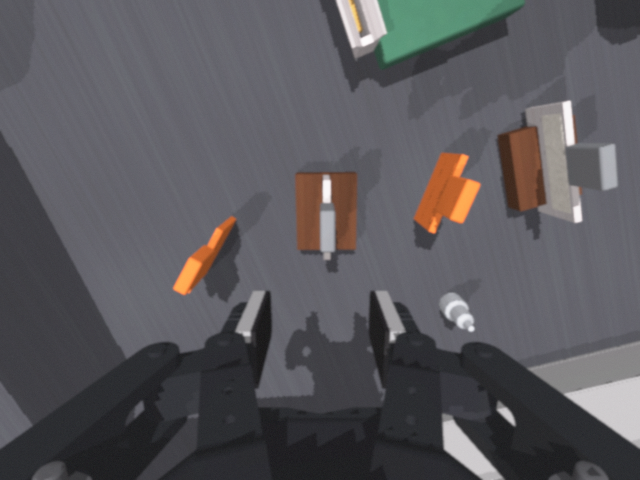

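The tab is at (327,228), upright in the brown stand between the fingers, at world (0.405, −0.2715).

Emit:
servo_tool --commands '[[[4, 2.5, -40], 0, 0.5], [[0, 0, -45], 0, 0.5], [[0, 0, 0], 0, 0.5]]'

```text
time: 14.85
eef_pos: [0.4018, -0.2688, 0.1402]
tool_rot: [-0.004, 0.82, 0.572, -0.001]
force: [-0.5, -0.2, -0.3]
opening: 0.5
finger_force: 0.0
```

Emit:
servo_tool --commands '[[[3, -2.5, -20], 0, 0.5], [[0, 0, -25], 0, 0.5], [[0, 0, -26], 0, 0.5], [[0, 0, 0], 0, 0.5], [[0, 0, 0], 0, 0.5]]'

```text
time: 15.48
eef_pos: [0.408, -0.2741, 0.0737]
tool_rot: [0.001, 0.821, 0.571, 0.0]
force: [0.4, 0.7, -0.1]
opening: 0.502
finger_force: 0.0
```

Emit:
servo_tool --commands '[[[-3, 2.5, -5], 0, 0.5], [[0, 0, 0], 0, 0.5], [[0, 0, 0], 0, 0.5]]'

```text
time: 15.85
eef_pos: [0.4041, -0.2714, 0.0675]
tool_rot: [0.0, 0.821, 0.571, 0.0]
force: [0.7, -0.8, 0.5]
opening: 0.502
finger_force: 0.0
```

Emit:
servo_tool --commands '[[[0, 0, 0], 0, 0.7], [[0, 0, 0], 0, 0.8], [[0, 0, 0], 0, 1], [[0, 0, 0], 0, 1], [[0, 0, 0], 0, 1]]'

```text
time: 16.48
eef_pos: [0.4044, -0.2715, 0.0673]
tool_rot: [0.0, 0.821, 0.571, 0.0]
force: [1.3, -0.5, 0.3]
opening: 0.131
finger_force: 58.8
```

Emit:
servo_tool --commands '[[[0, 0, 15], 0, 1], [[0, 0, 25], 0, 1], [[0, 0, 45], 0, 1], [[0, 0, 50], 0, 1], [[10, 20, 10], 3, 1], [[15, 30, 0], 4, 1], [[18, 36, 0], 5, 1], [[18, 36, 0], 5, 1], [[15, 30, 0], 4.3, 1], [[7, 18, 0], 0, 1], [[0, 0, 0], 0, 1], [[0, 0, 0], 0, 1], [[0, 0, 0], 0, 1]]'

```text
time: 18.1
eef_pos: [0.4865, -0.1019, 0.2122]
tool_rot: [-0.0, 0.702, 0.712, -0.0]
force: [1.3, 0.2, -0.5]
opening: 0.131
finger_force: 59.3
```

```bash
python3 - <<'E'
from m import *
p=robot.read_camera("wrist");cv2.imwrite("pics/w6.png",p["image"]);C=cloud(p);np.save("w6.npy",C)
x,y,z=[C[...,i] for i in range(3)]
e=s["eef_pos"]
H=(abs(x-e[0])<.03)&(abs(y-e[1])<.06)
rect(C,H&(z>e[2]-.062)&(z<e[2]+.0),"plate");rect(C,H&(z>e[2]+.02)&(z<e[2]+.037),"tab")
L=(x>.46)&(x<.525)&(y>-.16)&(y<-.04)
rect(C,L&(z>.044)&(z<.055),"rail");rect(C,L&(z>.015)&(z<.027),"foot")
for yy in np.arange(-.14,-.055,.01):
    m=L&(abs(y-yy)<.004)&(z>.047)&(z<.055)
    if m.sum(): print(round(yy,3),m.sum(),np.percentile(x[m],[1,99]).round(4), "low:",np.percentile(x[L&(abs(y-yy)<.004)&(z<.026)],[2,98]).round(4))
dets(p,["channel"])
p=robot.read_camera("side");dets(p,["channel"])
E
```

```text
18.1 [ 0.48651054 -0.10192086  0.21224313] tooly 0.8730720915106502 [-1.11951272e-04  7.01698855e-01  7.12473631e-01 -1.70395583e-04] [ 1.25785226  0.20808041 -0.48556153] 0.130665323790159
plate 975 [486.  -76.4] [11.4 21.2] 2.1 [0.1644 0.2059 0.2099]
tab 4532 [489.9 -99.8] [33.6 34.2] 30.8 [0.2344 0.2458 0.2477]
rail 1739 [ 487.1 -100.8] [29.4 91.9] 0.8 [0.0446 0.0493 0.0517]
foot 160 [489.  -71.5] [17.9 34.1] 3.6 [0.0157 0.0202 0.0215]
-0.14 99 [0.4732 0.5017] low: [0.4606 0.4701]
-0.13 98 [0.4732 0.5014] low: [0.4607 0.4701]
-0.12 108 [0.4731 0.5021] low: [0.4607 0.4701]
-0.11 114 [0.4731 0.5018] low: [0.4608 0.47  ]
-0.1 113 [0.473  0.5015] low: [0.4608 0.47  ]
-0.09 109 [0.473  0.5012] low: [0.4608 0.4912]
-0.08 111 [0.473  0.5008] low: [0.4609 0.491 ]
-0.07 126 [0.4721 0.5014] low: [0.4609 0.4908]
-0.06 129 [0.472  0.5012] low: [0.4608 0.4768]
channel 0.74 [401, 61] [0.5415 0.026  0.0793] {'channel': [0.5495, 0.0341]}
channel 0.69 [320, 221] [ 0.4862 -0.0663  0.1901] {'channel': [0.4868, -0.0991]}
channel 0.71 [344, 294] [ 0.4912 -0.0909  0.0259] {'channel': [0.4831, -0.1023]}
```

View pics/w6.png

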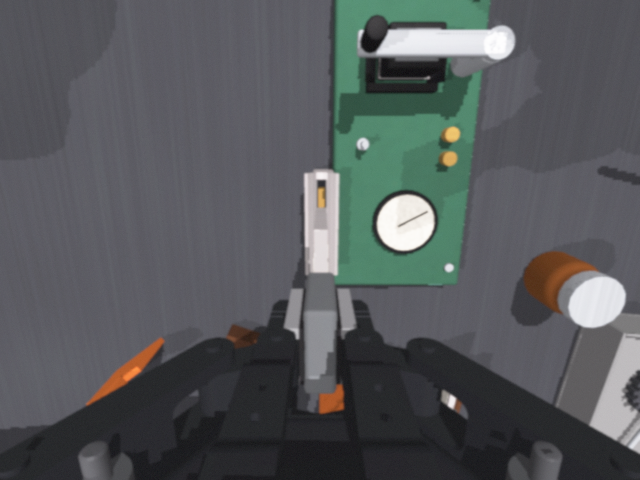

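The holder's plate lines up with the rail: tab at (320,330), channel from (320,175) to (320,275), world centre about (0.487, −0.101). Descending to just above the mouth.

Emit:
servo_tool --commands '[[[0.5, 1, -40], 0, 1], [[0, 0, -35], 0, 1], [[0, 0, -20], 0, 1], [[0, 0, 0], 0, 1], [[0, 0, 0], 0, 1]]'

```text
time: 18.92
eef_pos: [0.488, -0.1005, 0.1179]
tool_rot: [0.0, 0.701, 0.713, 0.0]
force: [-0.3, 0.5, 1.2]
opening: 0.131
finger_force: 59.4
```

Emit:
servo_tool --commands '[[[0, 0, -6], 0, 1], [[0, 0, -6], 0, 1], [[0, 0, -6], 0, 1], [[0, 0, -4], 0, 1], [[0, 0, 0], 0, 1]]'

```text
time: 19.55
eef_pos: [0.4872, -0.1002, 0.0948]
tool_rot: [-0.0, 0.701, 0.713, -0.0]
force: [-0.0, 0.4, -0.5]
opening: 0.129
finger_force: 59.4
```

Emit:
servo_tool --commands '[[[0, 0, -6], 0, 1], [[0, 0, -5], 0, 1], [[0, 0, -3], 0, 1], [[0, 0, -3], 0, 1], [[0, 0, 0], 0, 1], [[0, 0, 0], 0, 1]]'

```text
time: 20.3
eef_pos: [0.4874, -0.1003, 0.0784]
tool_rot: [-0.0, 0.701, 0.713, -0.0]
force: [-2.0, 0.3, 5.4]
opening: 0.132
finger_force: 60.3
```

Emit:
servo_tool --commands '[[[0, 0, -2], 0, 1], [[0, 0, -2], 0, 1], [[0, 0, -1], 0, 1], [[0, 0, 0], 0, 1], [[0, 0, 0], 0, 1]]'

```text
time: 20.92
eef_pos: [0.4875, -0.1003, 0.0736]
tool_rot: [-0.0, 0.701, 0.713, -0.0]
force: [-2.4, 1.3, 7.7]
opening: 0.13
finger_force: 60.8
```

Emit:
servo_tool --commands '[[[0, 0, -1], 0, 1], [[0, 0, -1], 0, 1], [[0, 0, -1], 0, 1], [[0, 0, 0], 0, 1], [[0, 0, 0], 0, 1]]'

```text
time: 21.55
eef_pos: [0.4883, -0.1003, 0.0729]
tool_rot: [0.001, 0.701, 0.713, 0.0]
force: [-8.7, 2.8, 40.1]
opening: 0.132
finger_force: 65.7
```

At the stop (40 N). Ease off slightly while staying pressed home.

Emit:
servo_tool --commands '[[[0, 0, 1], 0, 1], [[0, 0, 0.5], 0, 1], [[0, 0, 0], 0, 1], [[0, 0, 0], 0, 1], [[0, 0, 0], 0, 1]]'

```text
time: 22.18
eef_pos: [0.488, -0.1003, 0.0731]
tool_rot: [0.0, 0.701, 0.713, 0.0]
force: [-4.4, 2.3, 20.7]
opening: 0.13
finger_force: 62.7
```

```bash
python3 - <<'E'
from m import *
p=robot.read_camera("side");cv2.imwrite("pics/s7.png",cv2.resize(p["image"][150:390,240:560],(800,600)));dets(p,["knob","pivot","relay"])
E
```

```text
22.175 [ 0.48800288 -0.10031561  0.07308638] tooly 0.9280343026198068 [4.05429637e-04 7.01356971e-01 7.12810033e-01 3.02810705e-04] [-4.35847086  2.32603567 20.70876665] 0.13040214879463902
knob 0.57 [325, 226] [0.5181 0.0261 0.1155] {'knob': [0.5231, 0.0339]}
relay 0.62 [347, 293] [ 0.4829 -0.1112  0.0525] {}
relay 0.59 [333, 248] [ 0.4468 -0.1121  0.1848] {}
```

View pics/s7.png

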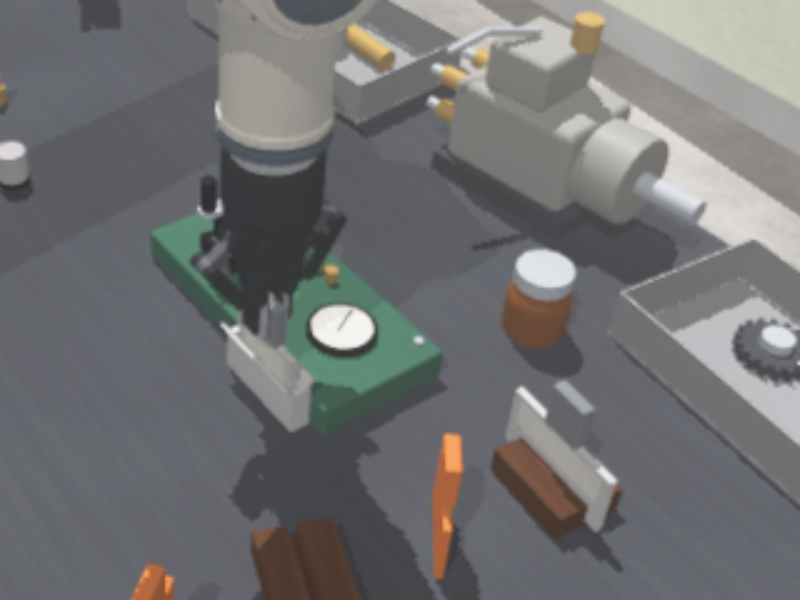

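The holder is behind the lip at (270,360), gripped and pressed with about 20 N against the foot's stop. The knob is still at the shut position (208,195), and the other things are undisturbed. Handing in.

```bash
python3 -c "
from cell import robot
print(robot.job_done())"
```

```text
the job is handed in; nothing more can be done
None
```

I handed the job in at about 22 s: the relay is seated, the lever is shut over it, and the narrow ticket holder is still held with about 20 N against the foot's stop; the hand-in gave no verdict.

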